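Dry-fit a turned lamp column in its base

TASK

Slide the top lamp base sideways off the stack into the holding jig, under its lips and right up to the stop, leaving the two bases below as they lie. Then dry-fit the tall turned column: lower it into the base's tapered socket and press it fully home, ease it up a little and rock it about five degrees in the socket to check that the taper does not bind, and leave it standing upright, fully home and let go.

Things in the scene. Friction and masses are not known exactly. Their poses are not given: they have to be found in the camera images.
- jig: Holding jig fixed to the bench: plywood bed 180 (x) x 154 (y) x 54.5 mm high, a lipped wooden guide along each side, a cross stop at the +y end, open at the -y end. Origin: on the bench, below where a base's middle rests when right against the stop; z up. A base enters at the -y end and slides along the jig's +y. The bed is 1.5 mm lower than the underside of the top base in the stack
- jig_mouth (a point): Middle of the bed's open -y edge, on the bed's top face (54.5 mm above the bench), 69 mm from the jig's origin; jig's axes. The guides are 136 mm apart (3 mm play each side of a base), flared to about 150 mm here. The lips begin 46 mm further in, reach 8 mm over the base's edges, 2 mm above its top, and end 94.5 mm above the bench, 114 mm apart
- jig_stop (a point): Middle of the stop's face, at bed height, 65 mm from the jig's origin along the jig's +y; the stop is a solid cleat 22 mm high that a base meets squarely
- base_top: Top one of three equal square lamp bases of plain light wood, 130 x 130 x 28 mm, about 0.3 kg, stacked by the jig's open end, roughly (within 2 degrees) square to it, middle about 145 mm from the jig's origin towards its -y. Origin: centre of the underside, z up. Slides with 1 to 4 N when pushed at the middle of its side face, and stays where it is left
- socket (a point): Centre of the socket's mouth on the top face of the top base, 28 mm above its underside; base's axes. The tapered socket goes right through the middle: 38 mm wide at the top face, 27 mm at the underside
- base_middle: Second base of the stack, same as the top one; origin at the centre of its underside, 28 mm above the bench; to be left as it lies
- base_bottom: Lowest base of the stack, lying on the bench; origin at the centre of its underside; to be left as it lies
- column_mid (a point): The column: tall turned lamp column of plain light wood, 174 mm long, about 0.17 kg, upright in one of the rack's holes, hanging loosely by its shoulder. This point: on its axis, 87 mm above its lower end; z up along it. From the lower end: tapered tenon to 27 mm (28 mm wide at the end, 39 at the shoulder), shoulder bead 50 mm wide to 34 mm, swelling 45 mm wide at 72 mm, then the neck
- column_neck (a point): Middle of the column's straight round neck, the place to grip: 28 mm in diameter from 108 to 166 mm above the column's lower end, this point at 137 mm. A brass nipple 10 mm wide goes on to the top at 174 mm. In the rack the column's lower end is 18 mm above the bench
- column_shoulder (a point): Centre of the underside of the column's shoulder bead, 27 mm above its lower end. Fully home the tapers bear on one another and this point is about 2 mm above the socket's mouth. Raised 6 mm from home the tenon is loose in the socket and can lean about 6 degrees, raised 10 mm about 10. A light push (5 to 15 N) brings it home
- rack: Low wooden rack fixed to the bench, 240 mm (x) x 80 mm (y), top face 45 mm above the bench, with three 44 mm through holes at x = -75, 0 and +75 mm. Origin: centre of its underside. One column stands in each hole; the tall one may be in any of them
- stem_a: Short turned stem of the same wood standing in the rack, 100 mm long, its top 118 mm above the bench; origin at the centre of its lower end; not used
- stem_b: Second short stem, same as the other; not used
- glue: White plastic glue bottle, 62 mm wide, 160 mm tall, standing on the bench; origin at the centre of its underside
- mallet: Wooden mallet lying on the bench, about 310 mm long, head 75 x 110 x 62 mm; origin on the bench below its handle, which points to -x, head towards +x
- chisel: Red-handled chisel lying on the bench, 240 mm long; origin underneath its middle, handle towards -x
Things that resemble listed ones, but are neither listed nor needed, are in the scene too. Leave any red look-alike of the part that bears column_mid alone. Several things have the shape of the jig; the one meant has the colours described above.

How it is judged:
By the outcome, as a careful person would: the job done as asked, in the order asked, and still so for the second after the job is handed in, with the robot touching nothing.
It also fails if it takes over 61 s, if anything falls off the work surface, if the arm or the gripper's body presses on something with over 40 N, if the wrist force passes 120 N, or if a joint passes its speed limit or range.

ROBOT

A 6-joint arm with a two-finger parallel gripper is mounted at the origin on the work surface. World frame = base frame: x ahead of the robot, y to its left, z up, the work surface at z = 0. Lengths are in m, angles in rad, forces in N, time in s.
With the tool pointing down it reaches from about 0.375 to 0.9 m from the base axis. Payload 3.1 kg.
Tool frame: the origin (TCP) lies between the finger pads; the fingertips stand 8 mm ahead of it and the grasp point (between the pads) lies 11 mm behind it; z points along the fingers, y is the line along which they close (so a half turn about z gives the same grasp; the last joint's range is limited). The gripper opens to 87 mm and grips with 3 to 60 N. Pads are 19 mm wide; open, the fingers measure 117 mm over their backs; the gripper's body (75 mm by 190 mm) begins 51 mm behind the grasp point.
Start: joints at [1.095, 0.527, 1.433, -0, 1.181, -0.178], TCP at [0.183, 0.598, 0.231] pointing down, gripper open.
Joint ranges: [-3.08, 3.08], [-0.75, 2.2], [0.22, 2.44], [-1.43, 4.57], [0, 2.65], [-2.85, 2.85]. Speed limits (rad/s): [2.79, 2.79, 3.14, 3.14, 3.14, 3.14].

INTERFACE

Orientations are given as a unit quaternion [x, y, z, w].
In Python, from rig import robot, vision, job gives the robot as it stands.
- The arm moves only by the shell command python3 -m handwheel 'ROWS' [OPENING] [FORCE]. ROWS is JSON, a list of rows, each a list of 4 numbers: the shift along the tool's x, y, z as a fraction of full scale, then the turn about the tool's z as a fraction of full scale. A call has 1 to 20 rows; each row is the pose to reach, as a shift and turn from the pose commanded when the call began, along the tool's axes at that moment, turning the shorter way round; what a row does not reach only later rows make up. Full scale, the value 1, is 300 mm for a shift and 2 pi rad for a turn. A row lasts 1/12 s, in which the tool goes at most 41.7 mm and 7.16 degrees, less where a joint would pass 70% of its speed; a pose out of reach is approached as far as the arm can. A call with a number of a shift or a turn outside -1 to 1 is refused whole. A call with a gripper value outside its range is refused whole. OPENING is the opening in per cent of the stroke, from 0 (shut) to 100 (fully open), set as the call begins (- or left out, the last holds). The fingers move at their own pace and stop on an object; FORCE is the grip in N (left out, the last holds). Time passes only in rows, so rows that repeat a pose let the fingers close. It gives the time, the measured TCP pose, the force, the opening and the grip force at its end, in the units of the state.
- robot.get_obs(): the state, without advancing time (a new reading comes with each control period).
- vision.camera(name): name is "scene" or "top" or "wrist"; returns a dict with "frame" (400x640x3 uint8, red, green, blue), "K" (3x3 intrinsics, pixels), "k1" (the pictures are not rectified: a ray, as slopes to the right and down, at radius r is drawn at 1 + k1 r^2 times it, then the intrinsics apply), "cam_to_world" (4x4, takes a point from camera to world coordinates); the wrist camera has in their place "hand_eye" (4x4, takes a point from camera to tool coordinates, whose origin is the TCP and whose axes are the flange's). Camera axes: x right, y down, z forward; pixel columns grow to the right and rows downward; lengths in m; the calibration is good to about 2 mm. A picture is of the moment at which its call begins: read the wrist's pose just before it. There is no depth.
- job.hand_in(): hands the job in; it is judged then, once.
Trained networks look in the newest picture that a camera, given by its name, has taken for a name from the list of things; names that differ only in an ending like _2 or _b are one class to them, and where a whole thing is asked for, a point or a joint stands for the part that bears it (a point fixed in the world has none). Each returns a list of dicts, best first, with "conf" (0 to 1); they miss things now and then, are a little off and sometimes report something else, mostly with a low value. They report only what shows in the picture. A call takes as long as a camera call. They do not tell look-alikes from the thing itself.
- vision.look_for(camera, label): "point" ([row, column] in pixels, amid what is visible of it).
- vision.outline_of(camera, label): "mask" (400x640 bool, what is visible of it) and "point" ([row, column] in pixels, amid what is visible of it).
The state is a dict: "time": time; "q": joint angles; "joint_velocities": joint speeds; "joint_torque": joint torques, N m; "position": TCP position; "tool_rot": TCP orientation; "ft_force": force on the tool from outside, world axes, zero at the start; "moment": the same for the moment, N m; "grip_width": finger opening in m; "grip_force": force on a finger pad.
Only numpy, scipy, OpenCV 4.12 (cv2) and the standard library are available. Lean on these libraries where they do the work, as an engineer would, in place of code of your own. Each camera call takes 0.05 s, during which the arm holds its last target. There are 200 camera calls.

## Working session

There is one attempt and no reset: what is moved stays moved. The work goes in short steps, Python scripts to look and compute and a shell command to move; the robot and the scene stay as the last step left them, time stands still between calls to the robot, and variables do not carry over. Pictures are saved under pics/ and viewed, at most 10 in all, crops included, and the job is handed in when it is done.

```bash
mkdir -p pics; ls; cat > h.py <<'E'
import numpy as np, cv2
from rig import robot, vision, job
def cam(n):
    o=robot.get_obs(); c=vision.camera(n)
    if 'hand_eye' in c:
        from scipy.spatial.transform import Rotation as R
        T=np.eye(4);T[:3,:3]=R.from_quat(o['tool_rot']).as_matrix();T[:3,3]=o['position'];c['cam_to_world']=T@c['hand_eye']
    return c
def ray(c,rc):
    K=c['K'];d=np.array([(rc[1]-K[0,2])/K[0,0],(rc[0]-K[1,2])/K[1,1]]);u=d.copy()
    for _ in range(20):u=d/(1+c['k1']*(u@u))
    T=c['cam_to_world'];return T[:3,3],T[:3,:3]@np.r_[u,1]
def at_z(c,rc,z):
    p,d=ray(c,rc);return p+d*(z-p[2])/d[2]
def proj(c,P):
    T=np.linalg.inv(c['cam_to_world']);q=T[:3,:3]@np.asarray(P,float)+T[:3,3];u=q[:2]/q[2];u=u*(1+c['k1']*(u@u))
    return np.array([u[1]*c['K'][1,1]+c['K'][1,2],u[0]*c['K'][0,0]+c['K'][0,2]])
def save(c,n,crop=None,s=1):
    f=c['frame'] 
    if crop:f=f[crop[0]:crop[1],crop[2]:crop[3]]
    cv2.imwrite('pics/'+n,cv2.resize(f[...,::-1],None,fx=s,fy=s,interpolation=cv2.INTER_CUBIC))
E
python3 - <<'E'
from h import *
np.set_printoptions(precision=3,suppress=True)
for n in ('top','scene'):
    c=cam(n);save(c,n+'1.png',None,1.25)
    print(n,c['K'][0,0],c['k1'],c['cam_to_world'][:3])
    for l in ('jig','base_top','column_mid','rack','stem_a','glue','mallet','chisel'):
        print(l,[(np.round(d['point']),round(d['conf'],2)) for d in vision.look_for(n,l)])
o=robot.get_obs();print(o['position'],o['tool_rot'],o['ft_force'],o['grip_width'])
E
```

```text
pics
top 452.56973140805724 -0.0901450177282004 [[ 0.01  -0.987  0.16   0.314]
 [-1.    -0.011 -0.002  0.023]
 [ 0.004 -0.16  -0.987  1.43 ]]
jig [(array([283., 384.]), 0.87), (array([302., 251.]), 0.55)]
base_top [(array([199., 374.]), 0.8), (array([205., 319.]), 0.6)]
column_mid [(array([209., 247.]), 0.75), (array([144., 218.]), 0.68), (array([186., 246.]), 0.65), (array([143., 251.]), 0.57), (array([130., 289.]), 0.41)]
rack [(array([219., 254.]), 0.72), (array([200., 375.]), 0.69), (array([205., 319.]), 0.65)]
stem_a [(array([207., 251.]), 0.78), (array([234., 249.]), 0.71)]
glue [(array([190., 191.]), 0.63), (array([202., 319.]), 0.24)]
mallet [(array([133., 291.]), 0.64)]
chisel [(array([197., 471.]), 0.81)]
scene 383.17595989726016 0.008996334283288939 [[ 0.14   0.636 -0.759  1.272]
 [ 0.99  -0.076  0.119 -0.099]
 [ 0.018 -0.768 -0.64   0.737]]
jig [(array([155., 381.]), 0.96), (array([228., 335.]), 0.94), (array([175., 254.]), 0.69), (array([214., 427.]), 0.24)]
base_top [(array([224., 273.]), 0.97), (array([254., 276.]), 0.42)]
column_mid [(array([257., 485.]), 0.88), (array([216., 428.]), 0.76), (array([258., 442.]), 0.75)]
rack [(array([230., 410.]), 0.68)]
stem_a [(array([186., 405.]), 0.8), (array([201., 412.]), 0.69)]
glue []
mallet [(array([298., 394.]), 0.84)]
chisel [(array([256., 148.]), 0.66), (array([247., 275.]), 0.3)]
[0.183 0.598 0.231] [0.148 0.989 0.    0.   ] [0.431 0.752 0.511] 0.08712182107200653
```

View pics/top1.png

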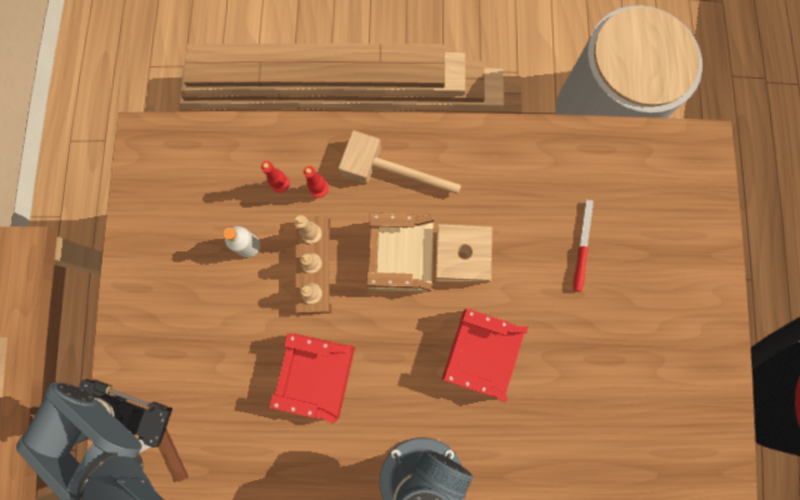

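View pics/scene1.png

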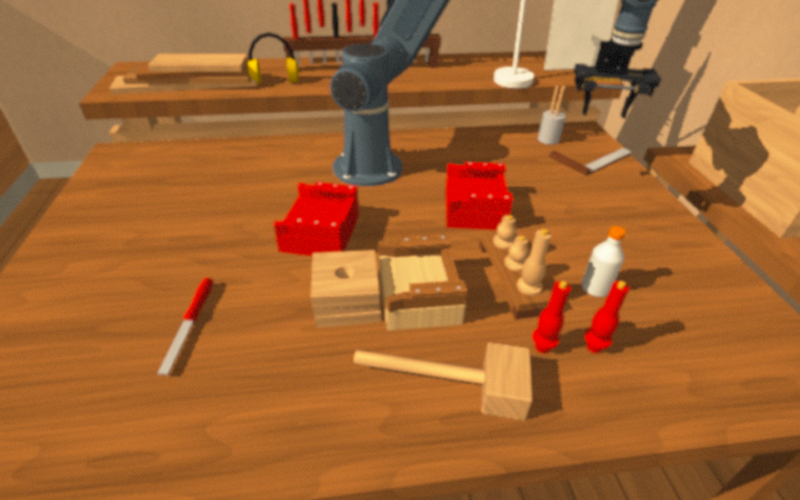

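The wooden jig (800-px top view at about (400,250)) fits the description, and the two red jigs at (312,377) and (485,355) are look-alikes. The stack is at (464,252). The tall column is the light-wood one at the rack's far hole, about (308,230), with two short stems below it at (311,263) and (311,292). The red columns at (275,178) and (316,182) are to be left alone.

```bash
python3 - <<'E'
from h import *
np.set_printoptions(precision=4,suppress=True)
c=cam('top');save(c,'topcrop.png',(160,255,225,405),4)
for n,p,z in (('base',(252,464),.084),('jig',(252,400),.0545),('coltop',(218,301),.19),('rack',(263,313),.045)):
    print(n,at_z(c,np.array(p)/1.25,z))
w=cam('wrist');print(w['hand_eye'],w['K'],w['k1'])
E
```

```text
base [ 0.5505 -0.0949  0.084 ]
jig [0.554  0.0605 0.0545]
coltop [0.6058 0.2813 0.19  ]
rack [0.5257 0.2765 0.045 ]
[[-0.0004 -0.9533 -0.3022  0.0839]
 [ 1.     -0.0005  0.0001  0.0005]
 [-0.0002 -0.3022  0.9533 -0.1546]
 [ 0.      0.      0.      1.    ]] [[334.6091   0.     317.1544]
 [  0.     334.6091 199.7704]
 [  0.       0.       1.    ]] -0.04402694218224059
```

View pics/topcrop.png

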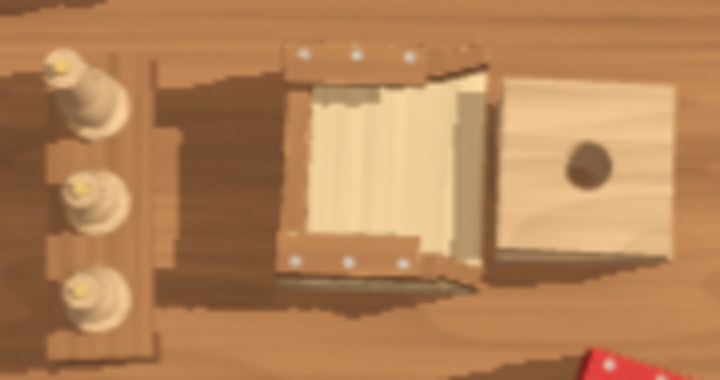

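```bash
python3 -m handwheel '[[-0.877,-0.773,-0.3,0],[-0.877,-0.773,-0.3,0],[-0.877,-0.773,-0.3,0],[-0.877,-0.773,-0.3,0],[-0.877,-0.773,-0.3,0],[-0.877,-0.773,-0.3,0],[-0.877,-0.773,-0.3,0],[-0.877,-0.773,-0.3,0],[-0.877,-0.773,-0.3,0],[-0.877,-0.773,-0.3,0]]' && python3 -m handwheel '[[-0.877,-0.773,0,0.2027],[-0.877,-0.773,0,0.2027],[-0.877,-0.773,0,0.2027],[-0.877,-0.773,0,0.2027],[-0.877,-0.773,0,0.2027],[-0.877,-0.773,0,0.2027],[-0.877,-0.773,0,0.2027],[-0.877,-0.773,0,0.2027],[-0.877,-0.773,0,0.2027],[-0.877,-0.773,0,0.2027],[-0.877,-0.773,0,0.2027],[-0.877,-0.773,0,0.2027],[-0.877,-0.773,0,0.2027]]'
python3 - <<'E'
from h import *
c=cam('wrist');save(c,'w1.png',None,1.25)
np.save('w1.npy',c,allow_pickle=True)
o=robot.get_obs();print(o['time'],o['position'],o['tool_rot'],o['q'])
E
```

```text
time: 1.83
position: [0.3701, 0.2957, 0.3224]
tool_rot: [0.151, 0.989, 0.0, 0.003]
ft_force: [0.1, 0.8, 0.2]
grip_width: 0.087
grip_force: 0.0
time: 2.92
position: [0.5497, 0.0013, 0.3204]
tool_rot: [0.706, 0.709, -0.0, -0.0]
ft_force: [0.3, 0.1, -0.1]
grip_width: 0.087
grip_force: 0.0
2.9667 [0.54979105 0.00143543 0.32053518] [ 7.05664547e-01  7.08546044e-01 -2.21504606e-05 -2.23881360e-04] [-2.00796354e-01  3.29636496e-01  1.50569474e+00  2.16872107e-04
  1.30665970e+00 -2.04928070e-01]
```

View pics/w1.png

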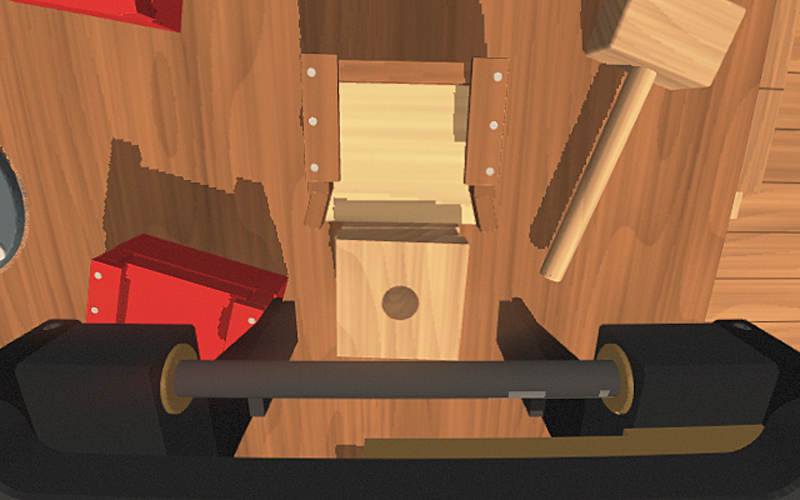

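The wrist view shows the wooden jig at about (405,130), with its lips' inner edges at columns 339 and about 468. The base top's corners are at about (335,239), (468,243), (460,360) and (338,356), and the socket is at (400,303).

```bash
python3 - <<'E'
from h import *
np.set_printoptions(precision=4,suppress=True)
c=np.load('w1.npy',allow_pickle=True).item()
def P(p,z):return at_z(c,np.array([p[1],p[0]])/1.25,z)[:2]
for n,z,pp in (('base',.084,[(335,239),(468,243),(460,360),(338,356)]),('socket',.084,[(400,303)]),('lips end L,R',.0945,[(339,181),(467,185)]),('lips outer corners near stop',.0945,[(303,55),(507,58)]),('lip inner far',.0945,[(338,82),(471,82)]),('stop top',.0765,[(341,83),(466,83)]),('bed mouth',.0545,[(330,224),(470,226)])):
    print(n,*[P(p,z) for p in pp])
# refine with sub-pixel line fits
g=cv2.cvtColor(c['frame'],cv2.COLOR_RGB2GRAY)
lsd=cv2.createLineSegmentDetector();L=lsd.detect(g[20:295,230:420])[0][:,0]+np.array([230,20,230,20])
for l in L:
    if np.hypot(l[2]-l[0],l[3]-l[1])>28: print(l*1.25, *[at_z(c,(l[i+1]+.0,l[i]),z)[:2] for z in (.0545,.084,.0945) for i in (0,2)])
E
```

```text
base [ 0.4896 -0.0277] [ 0.6193 -0.0312] [ 0.6182 -0.1624] [ 0.4873 -0.158 ]
socket [ 0.5533 -0.0955]
lips end L,R [0.497  0.0302] [0.6135 0.0271]
lips outer corners near stop [0.4703 0.1363] [0.6419 0.1347]
lip inner far [0.499  0.1148] [0.6125 0.1153]
stop top [0.4993 0.1153] [0.611  0.1158]
bed mouth [ 0.4805 -0.0201] [ 0.6256 -0.0216]
[476.452  229.0908 466.7641 182.2806] [ 0.6325 -0.0249] [0.6199 0.0237] [ 0.6267 -0.0172] [0.6149 0.028 ] [ 0.6246 -0.0144] [0.6132 0.0295]
[338.5703  83.5887 340.2388 178.9267] [0.4942 0.1164] [0.4928 0.0265] [0.4981 0.1143] [0.4968 0.0306] [0.4995 0.1135] [0.4982 0.0321]
[333.8202 182.0884 323.5205 222.8745] [0.4862 0.0233] [ 0.4738 -0.0189] [0.4907 0.0277] [ 0.4791 -0.0116] [0.4922 0.0292] [ 0.481 -0.009]
[462.3527 182.0629 464.3117 142.8641] [0.6154 0.0239] [0.6155 0.0623] [0.6108 0.0282] [0.6109 0.0639] [0.6091 0.0297] [0.6092 0.0645]
[291.4117 358.8894 502.352  359.7942] [ 0.4284 -0.1808] [ 0.6725 -0.1809] [ 0.4369 -0.1621] [ 0.6639 -0.1622] [ 0.4399 -0.1555] [ 0.6608 -0.1556]
[334.8757 235.1231 336.2591 353.9116] [ 0.4851 -0.032 ] [ 0.4807 -0
[... 2482 characters left out ...]
.3858 416.58   355.5861] [ 0.5751 -0.1254] [ 0.5731 -0.1754] [ 0.5733 -0.1106] [ 0.5714 -0.1571] [ 0.5726 -0.1053] [ 0.5708 -0.1505]
[460.4278 272.5677 456.7805 325.7641] [ 0.6183 -0.0732] [ 0.6174 -0.1369] [ 0.6134 -0.0621] [ 0.6127 -0.1213] [ 0.6117 -0.0581] [ 0.611  -0.1158]
[384.4424 353.9208 385.0583 317.9671] [ 0.5361 -0.1733] [ 0.5371 -0.1275] [ 0.5371 -0.1552] [ 0.5379 -0.1126] [ 0.5374 -0.1487] [ 0.5382 -0.1072]
[386.7151 193.1723 335.1412 192.2564] [0.5394 0.0122] [0.4871 0.013 ] [0.5401 0.0174] [0.4915 0.0181] [0.5403 0.0192] [0.4931 0.0199]
[290.5468 211.6782 293.3401 260.1348] [ 0.4404 -0.0071] [ 0.4396 -0.0598] [ 0.448  -0.0006] [ 0.4473 -0.0496] [0.4508 0.0017] [ 0.45  -0.046]
```

```bash
python3 -m handwheel '[[-0.671,0.003,0,0.003],[-0.671,0.003,0,0.003],[-0.671,0.003,0.1,0.003],[-0.671,0.003,0.3,0.003],[-0.671,0.003,0.4,0.003],[-0.671,0.003,0.5,0.003],[-0.671,0.003,0.6,0.003],[-0.671,0.003,0.7,0.003],[-0.671,0.003,0.8,0.003],[-0.671,0.003,0.835,0.003],[-0.671,0.003,0.835,0.003],[-0.671,0.003,0.835,0.003],[-0.671,0.003,0.835,0.003],[-0.671,0.003,0.835,0.003]]' 70 20
python3 - <<'E'
from h import *
c=cam('wrist');save(c,'w2.png')
o=robot.get_obs();print(o['time'],o['position'],o['tool_rot'],o['ft_force'])
E
```

```text
time: 4.13
position: [0.5533, -0.2017, 0.073]
tool_rot: [0.713, 0.701, 0.001, 0.003]
ft_force: [-0.4, -0.1, 1.4]
grip_width: 0.0607
grip_force: 0.0
4.1833 [ 0.55305559 -0.20161587  0.07284388] [7.13281321e-01 7.00872638e-01 6.84677388e-04 2.61417156e-03] [-0.01176841  0.23815916  0.13927789]
```

View pics/w2.png

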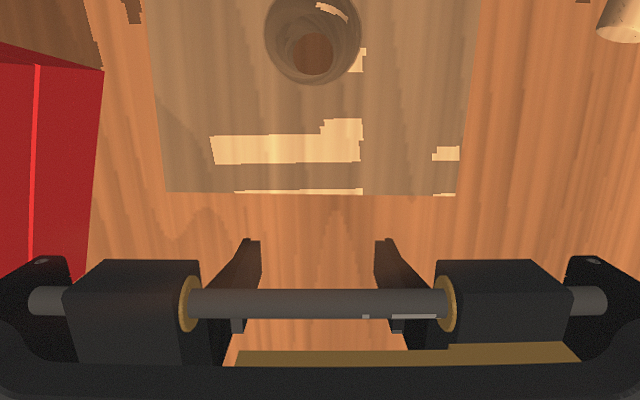

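```bash
python3 -m handwheel '[[0.04,0,0,0],[0.07,0,0,0],[0.085,0,0,0],[0.1,0,0,0],[0.115,0,0,0],[0.13,0,0,0],[0.145,0,0,0],[0.16,0,0,0],[0.175,0,0,0],[0.19,0,0,0],[0.205,0,0,0],[0.22,0,0,0],[0.235,0,0,0],[0.25,0,0,0],[0.265,0,0,0],[0.28,0,0,0],[0.295,0,0,0],[0.31,0,0,0],[0.325,0,0,0],[0.34,0,0,0]]'
python3 - <<'E'
from h import *
c=cam('top');save(c,'top3.png',(160,255,225,405),4)
o=robot.get_obs();print(o['time'],o['position'],o['tool_rot'],o['ft_force'])
E
```

```text
time: 5.85
position: [0.5531, -0.0986, 0.07]
tool_rot: [0.714, 0.701, -0.0, -0.0]
ft_force: [0.2, -3.8, 3.0]
grip_width: 0.061
grip_force: 1.8
5.9 [ 0.55285077 -0.09756662  0.06994356] [ 7.13536223e-01  7.00618097e-01  1.24539695e-04 -5.69793137e-04] [ 1.42683798 -1.54729998  0.78194803]
```

View pics/top3.png

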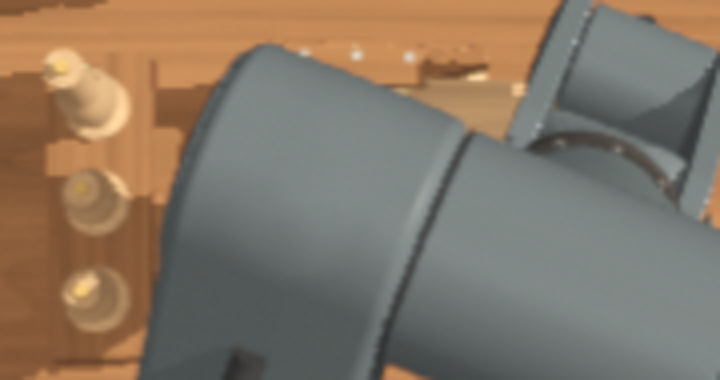

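The top view is blocked by the arm, but the 3.8 N push force shows the base is sliding, so I go on.

```bash
python3 -m handwheel '[[0.015,0,0,0],[0.03,0,0,0],[0.045,0,0,0],[0.06,0,0,0],[0.075,0,0,0],[0.09,0,0,0],[0.105,0,0,0],[0.12,0,0,0],[0.135,0,0,0],[0.15,0,0,0],[0.165,0,0,0],[0.18,0,0,0],[0.19,0,0,0],[0.2,0,0,0],[0.21,0,0,0]]'
python3 - <<'E'
from h import *
c=cam('wrist');save(c,'w4.png')
o=robot.get_obs();print(o['time'],o['position'],o['tool_rot'],o['ft_force'])
E
```

```text
time: 7.15
position: [0.5543, -0.0358, 0.0701]
tool_rot: [0.714, 0.701, -0.0, 0.0]
ft_force: [-0.2, -1.4, -0.5]
grip_width: 0.061
grip_force: 0.7
7.2 [ 0.55425968 -0.03525086  0.07004282] [ 7.13585323e-01  7.00568292e-01  1.19699074e-04 -2.03391588e-04] [-0.36993049 -0.45571957  0.06526284]
```

View pics/w4.png

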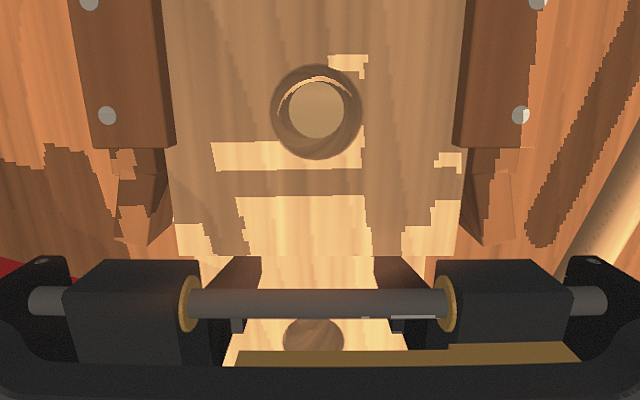

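The base (edge at row 255) is under both lips (columns 175 and 455), with its socket at (317,110). Now I push it gently to the stop.

```bash
python3 -m handwheel '[[0.01,0,0,0],[0.015,0,0,0],[0.02,0,0,0],[0.025,0,0,0],[0.03,0,0,0],[0.033,0,0,0],[0.035,0,0,0],[0.035,0,0,0]]'; python3 -m handwheel '[[0.002,0,0,0],[0.004,0,0,0],[0.006,0,0,0],[0.006,0,0,0]]';  python3 -m handwheel '[[0.002,0,0,0],[0.004,0,0,0],[0.006,0,0,0],[0.006,0,0,0]]'
```

```text
time: 7.87
position: [0.5546, -0.0254, 0.0701]
tool_rot: [0.714, 0.701, 0.0, 0.0]
ft_force: [0.5, -1.4, -0.3]
grip_width: 0.061
grip_force: 0.5
time: 8.2
position: [0.5548, -0.0251, 0.0701]
tool_rot: [0.713, 0.701, -0.001, 0.001]
ft_force: [-0.5, -6.4, -0.6]
grip_width: 0.0609
grip_force: 3.2
time: 8.53
position: [0.5548, -0.025, 0.0702]
tool_rot: [0.713, 0.701, -0.002, 0.002]
ft_force: [-1.7, -12.4, -1.0]
grip_width: 0.0607
grip_force: 6.1
```

```bash
python3 -m handwheel '[[-0.05,0,0,0],[-0.15,0,0,0],[-0.15,0,0,0],[-0.15,0,-0.1,0],[-0.15,0,-0.25,0],[-0.15,0,-0.4,0],[-0.15,0,-0.55,0],[-0.15,0,-0.7,0],[-0.15,0,-0.85,0],[-0.15,0,-0.97,0],[-0.15,0,-0.97,0]]' 100; python3 -m handwheel '[[0.72,0.067,0,0],[0.72,0.067,0,0],[0.72,0.067,0,0],[0.72,0.067,0,0],[0.72,0.067,0,0],[0.72,0.067,0,0],[0.72,0.067,0,0],[0.72,0.067,0,0]]'
python3 - <<'E'
from h import *
c=cam('wrist');save(c,'w5.png',None,1.25)
np.save('w5.npy',c,allow_pickle=True)
for l in ('column_mid','column_neck','socket','base_top'):print(l,[(np.round(d['point'],1),round(d['conf'],2)) for d in vision.look_for('wrist',l)])
o=robot.get_obs();print(o['time'],o['position'],o['tool_rot'],o['q'])
E
```

```text
time: 9.45
position: [0.5564, -0.0667, 0.3688]
tool_rot: [0.713, 0.701, 0.004, 0.005]
ft_force: [1.4, -0.5, 0.4]
grip_width: 0.0867
grip_force: 0.0
time: 10.12
position: [0.5772, 0.149, 0.3607]
tool_rot: [0.713, 0.701, -0.001, -0.0]
ft_force: [-0.6, 0.4, -0.1]
grip_width: 0.0872
grip_force: 0.0
column_mid [(array([ 46.8, 334.7]), 0.75), (array([ 55. , 438.2]), 0.62)]
column_neck [(array([ 51.8, 440. ]), 0.72), (array([ 45.9, 335.7]), 0.63)]
socket [(array([227.9, 304.8]), 0.56)]
base_top [(array([233. , 299.7]), 0.7)]
10.3667 [0.57787632 0.14696773 0.36111691] [ 7.14488117e-01  6.99647563e-01 -1.31952585e-04  2.90305424e-06] [ 6.18849925e-02  3.69449415e-01  1.33143166e+00 -1.78521247e-04
  1.44090739e+00  8.28962310e-02]
```

View pics/w5.png

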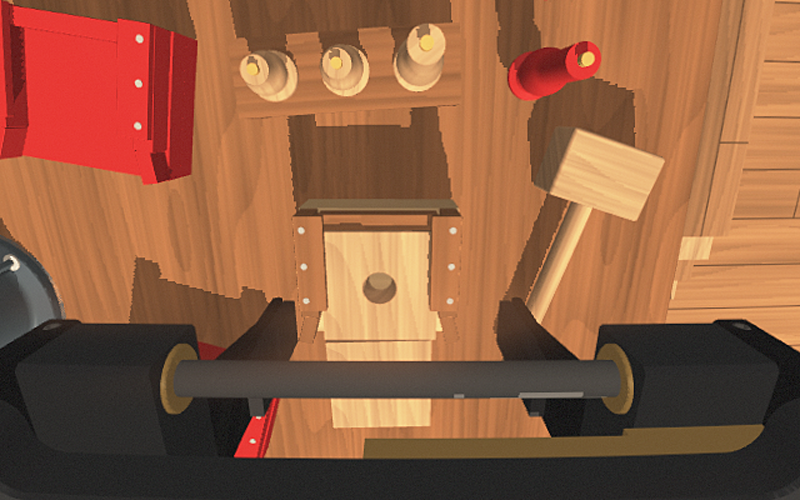

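The base sits in the jig with its socket at (379,288). In the rack, at (255,68), (340,62) and (426,43), the one at (426,43) is the tall light-wood column: it is longer, with a visible straight neck. The red one at (588,55) is the look-alike. I confirm in a crop and measure.

```bash
python3 - <<'E'
from h import *
np.set_printoptions(precision=4,suppress=True)
c=np.load('w5.npy',allow_pickle=True).item()
save(c,'w5c.png',(0,100,180,380),4)
f=c['frame'].astype(int)
yel=((f[...,0]-f[...,2]>100)&(f[...,0]>170)&(f[...,1]>130)).astype(np.uint8)
n,_,st,ce=cv2.connectedComponentsWithStats(yel[:60])
for s,p in zip(st[1:],ce[1:]):
    if s[4]>15: print('yellow',s,p*1.25,at_z(c,p[::-1],.192)[:2],at_z(c,p[::-1],.190)[:2])
# socket dark ellipse
g=cv2.cvtColor(c['frame'],cv2.COLOR_RGB2GRAY)[205:260,270:340]
m=(g<0.72*np.median(g)).astype(np.uint8);n,_,st,ce=cv2.connectedComponentsWithStats(m)
for s,p in zip(st[1:],ce[1:]):
    if s[4]>100: print('sock',s,(p+[270,205])*1.25,at_z(c,(p+[270,205])[::-1],.0825)[:2])
for d in vision.outline_of('wrist','column_mid'):
    r,q=np.where(d['mask']);print(d['conf'],d['point'],r.min(),r.max(),q.min(),q.max())
E
```

```text
yellow [467   0   9  34 169] [588.6021  19.7633] [0.7145 0.2981] [0.7154 0.2985]
yellow [583   0   5  20  33] [731.1364  11.5909] [0.8183 0.3049] [0.8198 0.3054]
yellow [ 587    0   53   60 2654] [770.0396  38.3572] [0.8518 0.2879] [0.8535 0.2882]
yellow [323  19  34  41 947] [425.6956  50.7286] [0.5997 0.2786] [0.5999 0.2788]
yellow [258  38  38  22 487] [343.0339  63.8963] [0.5405 0.2709] [0.5403 0.2711]
yellow [464  41  12  13 105] [586.9286  58.7738] [0.7159 0.2724] [0.7167 0.2726]
yellow [191  44  24  16 279] [253.2258  66.0573] [0.4756 0.2712] [0.4749 0.2714]
yellow [228  45  10  15  83] [290.3916  66.8072] [0.5025 0.2699] [0.502  0.2701]
yellow [314  46   6  14  37] [395.      67.3986] [0.5777 0.2678] [0.5777 0.268 ]
sock [ 20  14  27  24 374] [379.0441 290.4044] [0.5553 0.0482]
0.88 [45.1, 336.0] 19 73 315 356
0.73 [56.4, 439.3] 34 80 406 480
```

View pics/w5c.png

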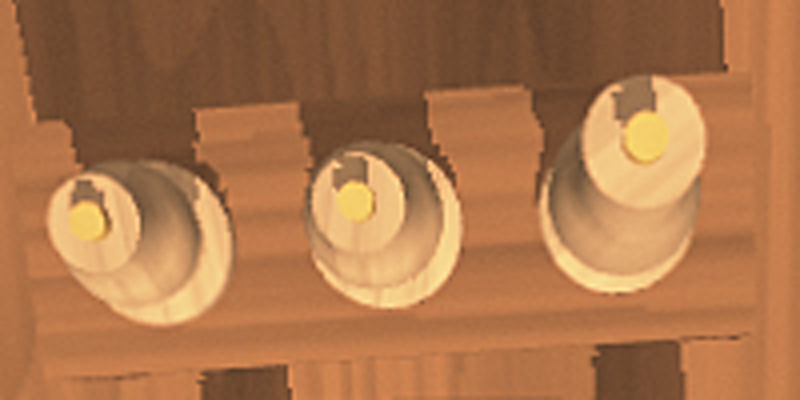

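```bash
python3 - <<'E'
from h import *
np.set_printoptions(precision=4,suppress=True)
c=np.load('w5.npy',allow_pickle=True).item()
for n,p,z in (('nipple',(647,137),.192),('necktop',(645,142),.184),('bead',(617,219),.050)):
    print(n,at_z(c,(p[1]/4+.0,p[0]/4+180),z)[:2])
for x,y in((379,288),(379,289)):print('sock',at_z(c,(y/1.25,x/1.25),.0825))
# base edges in jig / stop
for n,p,z in (('lipL',[(324,223),(324,310)],.0945),('lipR',[(431,218),(431,310)],.0945),('stopline',[(326,231),(428,232)],.0825),('baseback',[(325,340),(434,340)],.0825)):
    print(n,[at_z(c,(q[1]/1.25,q[0]/1.25),z)[:2] for q in p])
o=robot.get_obs();print(o['position'],o['tool_rot'])
E
```

```text
nipple [0.6008 0.2838]
necktop [0.6009 0.284 ]
bead [0.6008 0.2816]
sock [0.5553 0.0511 0.0825]
sock [0.5553 0.0499 0.0825]
lipL [array([0.5011, 0.1299]), array([0.4941, 0.0307])]
lipR [array([0.6119, 0.1333]), array([0.6127, 0.0289])]
stopline [array([0.5005, 0.1181]), array([0.6097, 0.1151])]
baseback [array([ 0.4901, -0.0137]), array([ 0.6176, -0.0156])]
[0.5779 0.1472 0.3611] [ 0.7144  0.6997 -0.0001 -0.    ]
```

```bash
python3 -m handwheel '[[0.454,0.067,0,0],[0.454,0.067,0,0],[0.454,0.067,0,0],[0.454,0.067,0.05,0],[0.454,0.067,0.15,0],[0.454,0.067,0.25,0],[0.454,0.067,0.35,0],[0.454,0.067,0.45,0],[0.454,0.067,0.55,0],[0.454,0.067,0.65,0],[0.454,0.067,0.724,0],[0.454,0.067,0.724,0],[0.454,0.067,0.724,0]]'; python3 -m handwheel '[[0,0,0,0],[0,0,0,0],[0,0,0,0],[0,0,0,0],[0,0,0,0],[0,0,0,0]]' 0 30;
```

```text
time: 11.5
position: [0.5998, 0.2832, 0.1425]
tool_rot: [0.714, 0.7, -0.002, -0.001]
ft_force: [-0.4, 0.1, -0.3]
grip_width: 0.0869
grip_force: 0.0
time: 12.0
position: [0.6007, 0.2846, 0.1446]
tool_rot: [0.714, 0.701, 0.001, 0.0]
ft_force: [-0.9, -0.3, -0.2]
grip_width: 0.055
grip_force: 0.0
```

Still closing; wait, then lift.

```bash
python3 -m handwheel '[[0,0,0,0],[0,0,0,0],[0,0,0,0],[0,0,0,0],[0,0,0,0],[0,0,0,0],[0,0,0,0],[0,0,0,0],[0,0,0,0]]' && python3 -m handwheel '[[0,0,-0.03,0],[0,0,-0.08,0],[0,0,-0.14,0],[0,0,-0.2,0],[0,0,-0.26,0],[0,0,-0.32,0],[0,0,-0.38,0],[0,0,-0.4,0],[0,0,-0.4,0],[0,0,-0.4,0]]'
```

```text
time: 12.75
position: [0.6004, 0.2844, 0.1437]
tool_rot: [0.714, 0.701, -0.0, -0.0]
ft_force: [0.6, -1.1, -0.5]
grip_width: 0.0275
grip_force: 30.0
time: 13.58
position: [0.6001, 0.2843, 0.2637]
tool_rot: [0.714, 0.701, -0.0, -0.0]
ft_force: [-0.4, 0.4, -2.1]
grip_width: 0.0274
grip_force: 30.0
```

```bash
python3 -m handwheel '[[-0.05,-0.01,0,0],[-0.13,-0.03,0,0],[-0.23,-0.05,0,0],[-0.33,-0.07,0,0],[-0.43,-0.09,0,0],[-0.53,-0.1,0,0],[-0.62,-0.11,0,0],[-0.7,-0.12,0,0],[-0.75,-0.13,0,0],[-0.778,-0.136,0,0],[-0.778,-0.136,0,0],[-0.778,-0.136,0,0],[-0.778,-0.136,0,0]]'
python3 - <<'E'
from h import *
np.set_printoptions(precision=4,suppress=True)
o=robot.get_obs();print(o['position'],o['tool_rot'],o['ft_force'])
c=cam('scene');g=o['position']
for n in('scene','wrist'):
    c=cam(n)
    for l in ('column_mid','column_neck','column_shoulder','socket'):
        print(n,l,[(np.round(d['point'],1),round(d['conf'],2)) for d in vision.look_for(n,l)])
    for z in (-.050+.0,-.126+.0):print('expected mid, shoulder', proj(c,g+[0,0,.011+z]))
    print('exp sock',proj(c,[.5553,.0505,.0825]))
    for d in vision.outline_of(n,'column_mid')[:3]:
        r,q=np.where(d['mask']);print(d['conf'],d['point'],r.min(),r.max(),[(k,q[r==k].mean().round(1)) for k in np.linspace(r.min(),r.max(),7).astype(int)])
E
```

```text
time: 14.67
position: [0.5553, 0.0528, 0.2634]
tool_rot: [0.713, 0.701, -0.0, -0.001]
ft_force: [0.2, -0.3, -1.5]
grip_width: 0.0271
grip_force: 30.0
[0.5553 0.0528 0.2634] [ 0.7134  0.7008 -0.     -0.0005] [ 0.1947 -0.2515 -1.5189]
scene column_mid [(array([179., 333.]), 0.76), (array([257.7, 485.3]), 0.73), (array([255.4, 441.4]), 0.63)]
scene column_neck [(array([178.8, 332. ]), 0.72), (array([256.6, 443.7]), 0.66), (array([252.2, 483.5]), 0.66), (array([255.1, 278.6]), 0.43)]
scene column_shoulder [(array([179.4, 331.3]), 0.92), (array([257.7, 442.3]), 0.78), (array([255.8, 487.6]), 0.58)]
scene socket [(array([213.8, 326.7]), 0.57)]
expected mid, shoulder [168.8853 335.732 ]
expected mid, shoulder [194.3614 334.2591]
exp sock [214.4786 332.2334]
0.66 [258.1, 485.7] 225 282 [(np.int64(225), np.float64(494.0)), (np.int64(234), np.float64(494.0)), (np.int64(244), np.float64(489.5)), (np.int64(253), np.float64(485.0)), (np.int64(263), np.float64(481.0)), (np.int64(272), np.float64(479.0)), (np.int64(282), np.float64(476.5))]
0.65 [181.2, 332.3] 153 200 [(np.int64(153), np.float64(33
[... 538 characters left out ...]
shoulder [197.6702 317.2835]
exp sock [180.8875 317.3748]
0.67 [164.8, 316.5] 95 242 [(np.int64(95), np.float64(319.3)), (np.int64(119), np.float64(316.0)), (np.int64(144), np.float64(315.1)), (np.int64(168), np.float64(315.6)), (np.int64(193), np.float64(315.1)), (np.int64(217), np.float64(309.5)), (np.int64(242), np.float64(316.0))]
0.59 [239.9, 315.1] 174 342 [(np.int64(174), np.float64(320.5)), (np.int64(202), np.float64(317.5)), (np.int64(230), np.float64(317.5)), (np.int64(258), np.float64(317.5)), (np.int64(286), np.float64(317.5)), (np.int64(314), np.float64(nan)), (np.int64(342), np.float64(316.5))]<stdin>:12: RuntimeWarning: Mean of empty slice.
  ret = ret.dtype.type(ret / rcount)
```

```bash
python3 -m handwheel '[[-0.003,0,0.03,0],[-0.003,0,0.06,0],[-0.003,0,0.09,0],[-0.003,0,0.12,0],[-0.003,0,0.15,0],[-0.003,0,0.17,0],[-0.003,0,0.18,0],[-0.003,0,0.19,0],[-0.003,0,0.2,0],[-0.003,0,0.21,0],[-0.003,0,0.22,0],[-0.003,0,0.23,0],[-0.003,0,0.23,0]]' 0 40; python3 -m handwheel '[[0,0,0.006,0],[0,0,0.012,0],[0,0,0.018,0],[0,0,0.024,0],[0,0,0.03,0],[0,0,0.033,0],[0,0,0.033,0]]'
```

```text
time: 16.4
position: [0.555, 0.0509, 0.1944]
tool_rot: [0.714, 0.701, -0.0, -0.0]
ft_force: [0.3, 0.1, -1.6]
grip_width: 0.0271
grip_force: 40.0
time: 16.98
position: [0.5553, 0.0512, 0.1847]
tool_rot: [0.714, 0.7, 0.0, -0.0]
ft_force: [-0.0, 0.9, -1.9]
grip_width: 0.0274
grip_force: 40.0
```

```bash
python3 -m handwheel '[[0,0,0.003,0],[0,0,0.006,0],[0,0,0.006,0],[0,0,0.006,0]]'; python3 -m handwheel '[[0,0,0.003,0],[0,0,0.006,0],[0,0,0.006,0],[0,0,0.006,0]]'
```

```text
time: 17.32
position: [0.5554, 0.0513, 0.1832]
tool_rot: [0.714, 0.7, 0.0, -0.0]
ft_force: [-0.1, 2.5, -0.5]
grip_width: 0.0274
grip_force: 40.0
time: 17.65
position: [0.5556, 0.0513, 0.1831]
tool_rot: [0.714, 0.701, 0.001, 0.0]
ft_force: [-2.9, 2.8, 8.1]
grip_width: 0.0274
grip_force: 40.0
```

```bash
python3 -m handwheel '[[0.001,-0.001,0.002,0],[0.002,-0.002,0.005,0],[0.002,-0.002,0.005,0],[0.002,-0.002,0.005,0]]'
```

```text
time: 17.98
position: [0.5555, 0.0515, 0.183]
tool_rot: [0.714, 0.701, 0.001, 0.001]
ft_force: [-2.4, 1.9, 15.9]
grip_width: 0.027
grip_force: 40.0
```

```bash
python3 -m handwheel '[[0,0,-0.005,0],[0,0,-0.01,0],[0,0,-0.018,0],[0,0,-0.026,0],[0,0,-0.034,0],[0,0,-0.036,0],[0,0,-0.036,0]]'; python3 -m handwheel '[[0,0,0,0],[0,0,0,0],[0,0,0,0]]' 0 8; python3 - <<'E'
from h import *
o=robot.get_obs();print(o['position'],o['ft_force'],o['grip_width'],o['grip_force'])
E
```

```text
time: 18.57
position: [0.5549, 0.0514, 0.1909]
tool_rot: [0.714, 0.701, -0.0, 0.0]
ft_force: [0.1, 0.5, -1.0]
grip_width: 0.0272
grip_force: 40.0
time: 18.82
position: [0.5548, 0.0515, 0.1906]
tool_rot: [0.714, 0.701, 0.0, 0.0]
ft_force: [-0.1, 0.1, -1.3]
grip_width: 0.0277
grip_force: 8.0
[0.55480829 0.05148531 0.19061944] [-0.11683869  0.11155183 -1.32794195] 0.027664550655735684 7.999724380206317
```

```bash
cat > tilt.py <<'E'
from h import *
np.set_printoptions(precision=4,suppress=True)
o=robot.get_obs();print(o['position'],o['ft_force'],o['moment'],o['grip_width'])
c=cam('scene');T=c['cam_to_world']
for d in vision.outline_of('scene','column_mid'):
    if 310<d['point'][1]<360:
        m=d['mask'];r,q=np.where(m);k=[(x,round((q[r==x].min()+q[r==x].max())/2,1),q[r==x].max()-q[r==x].min()+1) for x in range(r.min(),r.max()+1,3)]
        print(d['conf'],k)
for th in (-5,0,5):
    a=np.array([.5553,.0505,.0825]);u=np.array([0,np.sin(np.radians(th)),np.cos(np.radians(th))]);print(th,proj(c,a+u*.01),proj(c,a+u*.11))
E
python3 -m handwheel '[[0.006,0,0,0],[0.012,0,0,0],[0.018,0,0,0],[0.024,0,0,0],[0.03,0,0,0],[0.036,0,0,0],[0.04,0,0,0],[0.04,0,0,0],[0.04,0,0,0]]'; python3 tilt.py
```

```text
time: 19.57
position: [0.5548, 0.0638, 0.1905]
tool_rot: [0.714, 0.701, -0.0, -0.0]
ft_force: [-1.4, -0.7, -0.5]
grip_width: 0.0277
grip_force: 8.0
[0.5548 0.0638 0.1905] [-1.4363 -0.6577 -0.4932] [-0.3231  0.3706  0.0198] 0.0277135241805421
0.74 [(182, np.float64(334.0), np.int64(3)), (185, np.float64(333.0), np.int64(5)), (188, np.float64(335.5), np.int64(14)), (191, np.float64(336.0), np.int64(17)), (194, np.float64(335.5), np.int64(18)), (197, np.float64(335.5), np.int64(18)), (200, np.float64(335.0), np.int64(17)), (203, np.float64(334.5), np.int64(16)), (206, np.float64(332.5), np.int64(18)), (209, np.float64(333.0), np.int64(19)), (212, np.float64(333.0), np.int64(19)), (215, np.float64(333.5), np.int64(16)), (218, np.float64(332.0), np.int64(7))]
-5 [211.5867 332.0584] [180.4014 330.1719]
0 [211.5483 332.397 ] [179.9785 334.1602]
5 [211.5323 332.7343] [179.839  338.1229]
```

Lean is about 5° by both kinematics (12.3 mm) and outline slope, with no binding force. Next is the other side, then back to centre.

```bash
python3 -m handwheel '[[-0.006,0,0,0],[-0.012,0,0,0],[-0.018,0,0,0],[-0.024,0,0,0],[-0.03,0,0,0],[-0.036,0,0,0],[-0.042,0,0,0],[-0.048,0,0,0],[-0.054,0,0,0],[-0.06,0,0,0],[-0.066,0,0,0],[-0.072,0,0,0],[-0.078,0,0,0],[-0.082,0,0,0],[-0.082,0,0,0],[-0.082,0,0,0]]'; python3 tilt.py | head -2;  python3 -m handwheel '[[0.006,0,0,0],[0.012,0,0,0],[0.018,0,0,0],[0.024,0,0,0],[0.03,0,0,0],[0.036,0,0,0],[0.041,0,0,0],[0.041,0,0,0],[0.041,0,0,0]]'; python3 tilt.py
```

```text
time: 21.0
position: [0.5545, 0.0388, 0.1905]
tool_rot: [0.714, 0.701, -0.0, 0.0]
ft_force: [-1.9, 0.5, -2.2]
grip_width: 0.0279
grip_force: 8.0
[0.5545 0.0388 0.1905] [-1.8546  0.4577 -2.1595] [0.079  0.4105 0.0328] 0.027919389774592213
0.76 [(187, np.float64(330.5), np.int64(14)), (190, np.float64(331.0), np.int64(17)), (193, np.float64(330.5), np.int64(18)), (196, np.float64(330.5), np.int64(18)), (199, np.float64(330.5), np.int64(18)), (202, np.float64(330.5), np.int64(18)), (205, np.float64(331.5), np.int64(18)), (208, np.float64(331.5), np.int64(20)), (211, np.float64(331.5), np.int64(20)), (214, np.float64(331.0), np.int64(17)), (217, np.float64(332.0), np.int64(9))]
time: 21.85
position: [0.5547, 0.0514, 0.1906]
tool_rot: [0.714, 0.701, 0.0, -0.0]
ft_force: [-0.6, -0.1, -1.1]
grip_width: 0.0277
grip_force: 8.0
[0.5547 0.0514 0.1906] [-0.6091 -0.0955 -1.0992] [-0.2712  0.3842  0.0419] 0.02774323394308726
0.88 [(187, np.float64(328.5), np.int64(2)), (190, np.float64(333.5), np.int64(14)), (193, np.float64(333.5), np.int64(16)), (196, np.float64(333.5), np.int64(16)), (199, np.float64(333.5), np.int64(16)), (202, np.float64(333.5), np.int64(16)), (205, np.float64(333.0), np.int64(17)), (208, np.float64(333.5), np.int64(20)), (211, np.float64(333.5), np.int64(20)), (214, np.float64(333.0), np.int64(17)), (217, np.float64(332.5), np.int64(8))]
-5 [211.5867 332.0584] [180.4014 330.1719]
0 [211.5483 332.397 ] [179.9785 334.1602]
5 [211.5323 332.7343] [179.839  338.1229]
```

```bash
python3 -m handwheel '[[0,0,0.005,0],[0,0,0.01,0],[0,0,0.015,0],[0,0,0.02,0],[0,0,0.025,0],[0,0,0.027,0],[0,0,0.027,0]]'; python3 -m handwheel '[[0,0,0,0],[0,0,0,0],[0,0,0,0]]' 0 40;python3 -m handwheel '[[0,0,0.003,0],[0,0,0.006,0],[0,0,0.006,0],[0,0,0.006,0]]'
```

```text
time: 22.53
position: [0.5543, 0.0513, 0.1831]
tool_rot: [0.714, 0.701, -0.0, -0.0]
ft_force: [-3.7, -0.7, 4.8]
grip_width: 0.0278
grip_force: 8.0
time: 22.78
position: [0.5541, 0.0513, 0.1831]
tool_rot: [0.714, 0.701, -0.0, -0.0]
ft_force: [-3.3, -0.9, 5.2]
grip_width: 0.0273
grip_force: 40.0
time: 23.12
position: [0.5543, 0.0513, 0.183]
tool_rot: [0.714, 0.701, -0.0, -0.0]
ft_force: [-5.4, -1.2, 15.2]
grip_width: 0.0274
grip_force: 40.0
```

```bash
python3 -m handwheel '[[0,-0.002,-0.003,0],[0,-0.003,-0.006,0],[0,-0.003,-0.006,0],[0,-0.003,-0.006,0]]'; python3 -m handwheel '[[0,0,0,0],[0,0,0,0],[0,0,0,0],[0,0,0,0],[0,0,0,0],[0,0,0,0],[0,0,0,0],[0,0,0,0],[0,0,0,0],[0,0,0,0],[0,0,0,0],[0,0,0,0]]' 100; python3 -m handwheel '[[0,0,-0.05,0],[0,0,-0.1,0],[0,0,-0.2,0],[0,0,-0.3,0],[0,0,-0.4,0],[0,0,-0.5,0],[0,0,-0.6,0],[0,0,-0.6,0]]' ;  python3 -m handwheel '[[0.3,0,0,0],[0.3,0,0,0],[0.3,0,0,0],[0.3,0,0,0],[0.3,0,0,0]]'
python3 tilt.py; python3 - <<'E'
from h import *
c=cam('wrist');save(c,'w9.png',None,1.25);np.save('w9.npy',c,allow_pickle=True)
s=cam('scene');a=s['frame'][140:260,220:400];cv2.imwrite('pics/s9.png',a[...,::-1])
A=cv2.resize(c['frame'],(512,320));B=cv2.resize(a,(0,0),fx=1.5*1.0,fy=1.5*1.0);B=cv2.resize(a,(384,256),interpolation=cv2.INTER_CUBIC)
I=np.zeros((580,512,3),np.uint8);I[:320]=A;I[322:578,:384]=B;cv2.imwrite('pics/final.png',I[...,::-1])
E
```

```text
time: 23.45
position: [0.5539, 0.0513, 0.183]
tool_rot: [0.714, 0.701, 0.0, 0.0]
ft_force: [-3.1, -0.4, 6.3]
grip_width: 0.0273
grip_force: 40.0
time: 24.45
position: [0.5539, 0.0512, 0.1826]
tool_rot: [0.714, 0.701, 0.0, 0.0]
ft_force: [0.3, -0.7, -0.2]
grip_width: 0.0863
grip_force: 0.0
time: 25.12
position: [0.5571, 0.051, 0.3695]
tool_rot: [0.714, 0.701, 0.004, 0.005]
ft_force: [0.2, -0.4, 0.8]
grip_width: 0.0868
grip_force: 0.0
time: 25.53
position: [0.5552, 0.1413, 0.362]
tool_rot: [0.713, 0.701, -0.001, 0.0]
ft_force: [-0.4, -0.3, -0.6]
grip_width: 0.087
grip_force: 0.0
[0.5552 0.1413 0.362 ] [-0.362  -0.2505 -0.5629] [-0.0911  0.0173 -0.0126] 0.08696298491571547
0.72 [(165, np.float64(334.0), np.int64(5)), (168, np.float64(334.5), np.int64(12)), (171, np.float64(334.5), np.int64(12)), (174, np.float64(334.5), np.int64(12)), (177, np.float64(334.5), np.int64(12)), (180, np.float64(333.5), np.int64(12)), (183, np.float64(333.5), np.int64(12)), (186, np.float64(333.5), np.int64(14)), (189, np.float64(333.0), np.int64(15)), (192, np.float64(333.0), np.int64(17)), (195, np.float64
[... 294 characters left out ...]
t64(17)), (219, np.float64(332.0), np.int64(11))]
0.3 [(198, np.float64(347.0), np.int64(9)), (201, np.float64(329.5), np.int64(50)), (204, np.float64(330.0), np.int64(51)), (207, np.float64(330.5), np.int64(52)), (210, np.float64(331.0), np.int64(53)), (213, np.float64(331.0), np.int64(53)), (216, np.float64(332.0), np.int64(53)), (219, np.float64(333.0), np.int64(53)), (222, np.float64(333.0), np.int64(53)), (225, np.float64(327.0), np.int64(41)), (228, np.float64(317.5), np.int64(20)), (231, np.float64(317.0), np.int64(19)), (234, np.float64(313.5), np.int64(12))]
-5 [211.5867 332.0584] [180.4014 330.1719]
0 [211.5483 332.397 ] [179.9785 334.1602]
5 [211.5323 332.7343] [179.839  338.1229]
```

View pics/final.png

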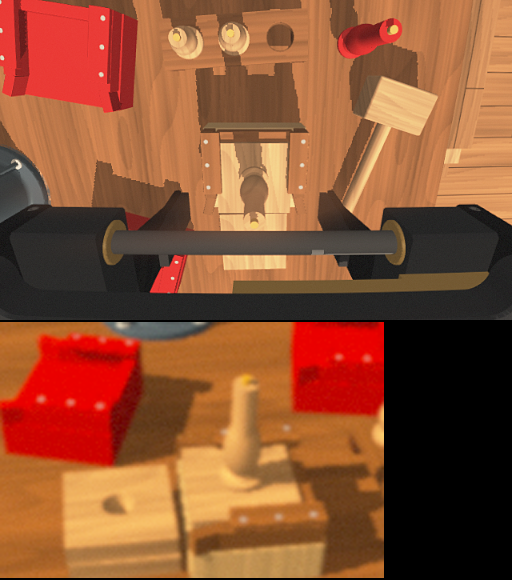

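The column stands upright in the base, in the jig. In the upper wrist view its nipple is at (254,225) and the base's front edge at the stop at (253,142). I check upright and seating numerically.

```bash
python3 - <<'E'
from h import *
np.set_printoptions(precision=4,suppress=True)
c=np.load('w9.npy',allow_pickle=True).item();f=c['frame'].astype(int)
s=f[270:292,305:335];m=(s[...,0]-s[...,2]>90)&(s[...,0]>170);r,q=np.where(m)
print(m.sum(),r.min()+270,r.max()+270,q.min()+305,q.max()+305,'nipple',at_z(c,(r.mean()+270,q.mean()+305),.2305))
g=cv2.cvtColor(c['frame'],cv2.COLOR_RGB2GRAY)
for col in (295,330,350):
    p=g[160:190,col-2:col+3].mean(1);print(col,p.astype(int))
for y in (.1105,.1135,.1155,.1165):print(y,proj(c,[.555,y,.0825]))
E
```

```text
517 270 288 305 334 nipple [0.556  0.0519 0.2305]
295 [134 104  69  64  81  93  91  88  85  83  84  84  86  87  89  89  88  89
  95 122 128 125 138 140 139 140 140 140 138 152]
330 [135 103  70  64  84 133 143 140 141 140 139 140 143  99  82  87  91  77
  77 194 202 197 197 198 198 198 198 199 198 197]
350 [131 102  70  64  90 139 148 144 145 144 143 140 143 101  83  88  94  78
 104 200 208 202 204 203 203 203 203 203 204 203]
0.1105 [182.6131 317.6788]
0.1135 [180.4414 317.6356]
0.1155 [178.9888 317.6067]
0.1165 [178.261  317.5922]
```

```bash
python3 -c "
from rig import job
print(job.hand_in())"
```

```text
the job is handed in; nothing more can be done
None
```

The job is handed in: the top base is in the jig under both lips and against the stop. The column was pressed home, eased up 7.6 mm, rocked about 5° each way without binding, then pressed home again at 15 N and let go standing upright. The other two bases appear unmoved in the last picture, though I did not measure them.

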